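# Unstack the serving dishes onto their stands

### The job

Take the stack of lidded porcelain dishes apart, one dish at a time from the top down, and set each on the wooden stand of its own shape and size, so that it sits flat inside the rim and stays there. Set the dishes down rather than dropping them, and leave the spice jar and the salt shaker where they are.

Things in the scene. Friction and masses are not known exactly. Their poses are not given: they have to be found in the camera images.
- dish_small_round: Small round dish, 36 mm diameter, 40 mm tall, about 0.08 kg (varies); starts on top of the stack. White porcelain body with a flat pale wooden lid that is fixed on (one rigid piece, straight sides). Origin: centre of the underside, z up. 
- dish_large_round: Larger round dish, 52 mm diameter, 38 mm tall, about 0.15 kg (varies); starts second from the top, under the small round dish. White porcelain body with a flat pale wooden lid that is fixed on (one rigid piece, straight sides). Origin: centre of the underside, z up. 
- dish_square: Square dish, 60 x 60 mm, 38 mm tall, about 0.2 kg (varies); starts third from the top, on the oblong dish. Sides parallel to its x and y axes. White porcelain body with a flat pale wooden lid that is fixed on (one rigid piece, straight sides). Origin: centre of the underside, z up. 
- dish_oblong: Oblong dish, 66 mm along its x by 110 mm along its y, 40 mm tall, about 0.3 kg (varies); bottom of the stack, stands on the worktop. To be gripped across its 66 mm width (along its x). White porcelain body with a flat pale wooden lid that is fixed on (one rigid piece, straight sides). Origin: centre of the underside, z up. 
- stand_small_round: Smallest round serving stand, 62 mm across outside, round recess 52 mm across: the small round dish's place, 8 mm of play all round. Medium-brown wood, fixed to the worktop. Origin: centre of its underside, on the worktop, z up. The recess floor lies 6 mm above the origin and the rim, 5 mm wide, ends 10 mm above it (rim stands 4 mm over the floor). 
- stand_large_round: Larger round serving stand, 78 mm across outside, round recess 68 mm across: the larger round dish's place, 8 mm of play all round. Medium-brown wood, fixed to the worktop. Origin: centre of its underside, on the worktop, z up. The recess floor lies 6 mm above the origin and the rim, 5 mm wide, ends 10 mm above it (rim stands 4 mm over the floor). 
- stand_square: Square serving stand, 86 x 86 mm outside, recess 76 x 76 mm, sides parallel to its x and y axes: the square dish's place, 8 mm of play on each side. Medium-brown wood, fixed to the worktop. Origin: centre of its underside, on the worktop, z up. The recess floor lies 6 mm above the origin and the rim, 5 mm wide, ends 10 mm above it (rim stands 4 mm over the floor). 
- stand_oblong: Oblong serving stand, 92 mm along its x by 136 mm along its y outside, recess 82 x 126 mm: the oblong dish's place (long side along long side), 8 mm of play on each side. Medium-brown wood, fixed to the worktop. Origin: centre of its underside, on the worktop, z up. The recess floor lies 6 mm above the origin and the rim, 5 mm wide, ends 10 mm above it (rim stands 4 mm over the floor). 
- spice_jar: Bystander: upright glass spice jar with a black cap, 41 mm diameter, 105 mm tall, loose. Origin: centre of the underside, z up. Leave it alone.
- salt: Bystander: upright salt shaker of clear glass with a grey top, 44 mm diameter, 90 mm tall, loose. Origin: centre of the underside, z up. Leave it alone.
Mind the look-alikes: they are no part of the job. What is shaped like the dish_small_round but orange or red is not meant.

How it is judged (in metres and radians):
On the way, in this order (a step that is already met when the one before it is completed fails the run):
1. the small round dish sits flat in its own stand, released (horizontal distance between dish_small_round and stand_small_round below 0.013 m and z of dish_small_round in the frame of stand_small_round between 0.003 and 0.0085 m and angle between dish_small_round's own z axis and vertical below 0.06 rad and linear speed of dish_small_round below 0.02 m/s and contact force between the fingers and dish_small_round below 0.05 N), for 0.2 s.
2. the large round dish sits flat in its own stand, released (horizontal distance between dish_large_round and stand_large_round below 0.013 m and z of dish_large_round in the frame of stand_large_round between 0.003 and 0.0085 m and angle between dish_large_round's own z axis and vertical below 0.06 rad and linear speed of dish_large_round below 0.02 m/s and contact force between the fingers and dish_large_round below 0.05 N), for 0.2 s.
3. the square dish sits flat in its own stand, released (horizontal distance between dish_square and stand_square below 0.013 m and z of dish_square in the frame of stand_square between 0.003 and 0.0085 m and angle between dish_square's own z axis and vertical below 0.06 rad and linear speed of dish_square below 0.02 m/s and contact force between the fingers and dish_square below 0.05 N), for 0.2 s.
4. the oblong dish sits flat in its own stand, released (horizontal distance between dish_oblong and stand_oblong below 0.013 m and z of dish_oblong in the frame of stand_oblong between 0.003 and 0.0085 m and angle between dish_oblong's own z axis and vertical below 0.06 rad and linear speed of dish_oblong below 0.02 m/s and contact force between the fingers and dish_oblong below 0.05 N), for 0.2 s.
At the end, for the whole second after the job is handed in: Each of the four dishes stands upright (within 0.06 rad) on the recess floor of its own stand, inside the rim, its centre within 13 mm of the stand's centre, released and at rest (all of step 1 and all of step 2 and all of step 3 and all of step 4); the robot touches nothing.
It fails at once if the spice jar is shifted more than 20 mm or tipped (distance of spice_jar from where it was at the start of the episode above 0.02 m or angle between spice_jar's own z axis and vertical above 0.3 rad).
It fails at once if the salt shaker is shifted more than 20 mm or tipped (distance of salt from where it was at the start of the episode above 0.02 m or angle between salt's own z axis and vertical above 0.3 rad).
It fails at once if a dish falls freely, as from more than about 4 cm ((linear speed of dish_small_round above 0.85 m/s and contact force between the fingers and dish_small_round below 0.01 N) or (linear speed of dish_large_round above 0.85 m/s and contact force between the fingers and dish_large_round below 0.01 N) or (linear speed of dish_square above 0.85 m/s and contact force between the fingers and dish_square below 0.01 N) or (linear speed of dish_oblong above 0.85 m/s and contact force between the fingers and dish_oblong below 0.01 N)).
It also fails if it takes over 96 s, if anything falls off the work surface, if the arm or the gripper's body presses on something with over 40 N, if the wrist force passes 120 N, or if a joint passes its speed limit or range.

### The arm

A 7-joint arm with a two-finger parallel gripper is mounted at the origin on a cart in front of the work surface, level with it; the furniture and walls round the work are solid. World frame = base frame: x ahead of the robot, y to its left, z up, the work surface at z = 0. Lengths are in mm, angles in rad, forces in N, time in s.
With the tool pointing down it reaches from about 400 to 900 mm from the base axis. Payload 5.6 kg.
Tool frame: the origin (TCP) lies midway between the tips of the shut fingers; the grasp point (between the pads) lies 19 mm behind it; z points along the fingers, y is the line along which they close (so a half turn about z gives the same grasp; the last joint's range is limited). The gripper opens to 92 mm and grips with 3 to 60 N. Pads are 20 mm wide; open, the fingers measure 128 mm over their backs; the gripper's body (75 mm by 189 mm) begins 69 mm behind the grasp point.
Start: joints at [-1.342, 0.468, -0.012, 1.603, 0.006, 1.071, -0.056], TCP at [174.544, 626.134, 214.592] pointing down, gripper open.
Joint ranges: [-2.53, 2.53], [-0.31, 2.02], [-1.57, 1.55], [0.28, 2.44], [-1.29, 4.43], [0.15, 1.84], [-2.92, 2.92]. Speed limits (rad/s): [2.57, 2.57, 3.14, 3.14, 3.14, 3.14, 3.14].

### API

Orientations are given as a rotation vector (axis times angle).
In Python, from cell import robot, grip, kin, viewer gives the robot as it stands. Calls block until the motion is done:
- robot.movep(position, orientation): joint-space move of the TCP to a pose.
- robot.servo_line(position, feed=150, rotation=None): straight line of the TCP; rotation=None keeps the orientation; feed is the mean speed in mm/s.
- robot.goto_joints(angles): joint-space move.
- grip(opening, newtons=None): opening from 0.0 (shut) to 1.0 (fully open); newtons is the grip in N (None keeps the last); returns when the fingers have stopped.
- robot.hold(seconds).
- kin.ik(position, orientation): joint angles nearest the present ones, or None.
- robot.observe(): the state.
- viewer.read_camera(name): name is "scene" or "side" or "wrist"; returns the picture (384x512x3 uint8, red, green, blue); there is no depth.
- viewer.camera_info(name): a dict with "camera_matrix" (3x3 intrinsics, pixels), "R" (3x3) and "t" (3): a world point X has camera coordinates R X + t. Camera axes: x right, y down, z forward; pixel columns grow to the right and rows downward; lengths in mm; the calibration is good to about 2 mm. A picture is of the moment at which its call begins: read the wrist's pose just before it. camera_info takes no time and is no camera call; for the wrist camera it gives the pose at the moment of the call.
A pose or a line that the arm cannot do raises robot.IKError and nothing moves.
- robot.job_done(): hands the job in; it is judged then, once.
Trained networks look in the newest picture that a camera, given by its name, has taken for a name from the list of things; names that differ only in an ending like _2 or _b are one class to them, and where a whole thing is asked for, a point or a joint stands for the part that bears it (a point fixed in the world has none). Each returns a list of dicts, best first, with "confidence" (0 to 1); they miss things now and then, are a little off and sometimes report something else, mostly with a low value. They report only what shows in the picture. A call takes as long as a camera call. They do not tell look-alikes from the thing itself.
- viewer.silhouettes(name, camera): "mask" (384x512 bool, what is visible of it).
- viewer.pinpoint(name, camera): "at" ([x, y, z] in mm, in the coordinates of the camera as it stood for that picture, good to about 4 mm: a listed point, or the origin of a listed thing).
The state is a dict: "t": time; "joints": joint angles; "joint_velocities": joint speeds; "joint_torque": joint torques, N m; "tcp_pos": TCP position; "tcp_rot": TCP orientation; "contact_force": force on the tool from outside, world axes, zero at the start; "wrist_torque": the same for the moment, N m; "grip_width": opening from 0.0 (shut) to 1.0 (fully open); "grip_force": force on a finger pad.
Only numpy, scipy, OpenCV 4.12 (cv2) and the standard library are available. Lean on these libraries where they do the work, as an engineer would, in place of code of your own. Each camera call takes 0.05 s, during which the arm holds its last target. There are 200 camera calls.

## Working session

There is one attempt and no reset: what is moved stays moved. The work goes in short steps, each a Python script; the robot and the scene stay as the last script left them, time stands still between calls to the robot, and variables do not carry over. Pictures are saved under pics/ and viewed, at most 14 in all, crops included, and the job is handed in when it is done.

```bash
ls; mkdir -p pics; python3 - <<'E'
from cell import robot, grip, kin, viewer
import cv2, numpy as np
ims=[]
for c in ["scene","side","wrist"]:
    im=viewer.read_camera(c); cv2.imwrite(f"pics/{c}0.png",im[:,:,::-1])
    i=viewer.camera_info(c); R=np.array(i["R"]);t=np.array(i["t"])
    print(c,"campos",(-R.T@t).round(), "fwd",R[2].round(2))
    for n in ["dish_small_round","dish_large_round","dish_square","dish_oblong","stand_small_round","stand_large_round","stand_square","stand_oblong","spice_jar","salt"]:
        print(n,[(round(d["confidence"],2),(R.T@(np.array(d["at"])-t)).round().tolist()) for d in viewer.pinpoint(n,c)[:3]])
s=robot.observe();print(s["t"],s["tcp_pos"],s["tcp_rot"])
E
```

```text
pics
scene campos [-101.  806.  489.] fwd [ 0.67 -0.59 -0.44]
dish_small_round [(0.68, [429.0, 108.0, 1.0]), (0.61, [569.0, 482.0, 2.0]), (0.44, [431.0, 356.0, 116.0])]
dish_large_round [(0.44, [434.0, 353.0, 78.0])]
dish_square [(0.6, [438.0, 352.0, 40.0])]
dish_oblong [(0.82, [440.0, 358.0, 5.0])]
stand_small_round [(0.65, [458.0, 19.0, 2.0])]
stand_large_round [(0.65, [612.0, 357.0, 2.0]), (0.31, [438.0, 355.0, 2.0])]
stand_square [(0.52, [588.0, 25.0, -1.0]), (0.3, [430.0, 357.0, 116.0])]
stand_oblong []
spice_jar [(0.7, [612.0, 357.0, 5.0]), (0.61, [429.0, 197.0, 1.0])]
salt [(0.89, [487.0, 478.0, -0.0])]
side campos [300. 906. 593.] fwd [ 0.23 -0.78 -0.59]
dish_small_round [(0.72, [431.0, 361.0, 115.0]), (0.63, [361.0, 237.0, 4.0]), (0.63, [571.0, 482.0, -3.0])]
dish_large_round [(0.55, [441.0, 355.0, 76.0])]
dish_square [(0.82, [439.0, 354.0, 41.0])]
dish_oblong [(0.62, [441.0, 360.0, -1.0]), (0.6, [427.0, 195.0, 2.0])]
stand_small_round [(0.74, [456.0, 13.0, -0.0]), (0.42, [607.0, 361.0, 2.0])]
stand_large_round [(0.86, [608.0, 360.0, 4.0]), (0.26, [584.0, 27.0, -2.0])]
stand_square [(0.66, [587.0, 28.0, 1.0])]
stand_oblong [(0.63, [599.0, 193.0, -3.0])]
spice_jar [(0.81, [427.0, 198.0, -1.0]), (0.51, [437.0, 357.0, 39.0])]
salt [(0.8, [487.0, 481.0, 1.0])]
wrist campos [107. 644. 385.] fwd [ 0.24 -0.07 -0.97]
dish_small_round []
dish_large_round []
dish_square []
dish_oblong []
stand_small_round []
stand_large_round []
stand_square []
stand_oblong []
spice_jar []
salt []
1.65 [174.52466104 626.13529038 214.58479032] [-4.25779621e-01 -3.11258018e+00 -2.36513189e-05]
```

View pics/side0.png

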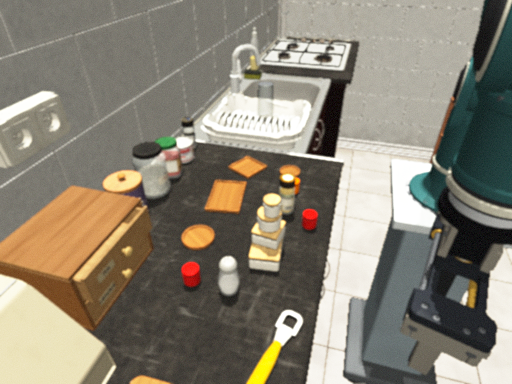

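View pics/scene0.png

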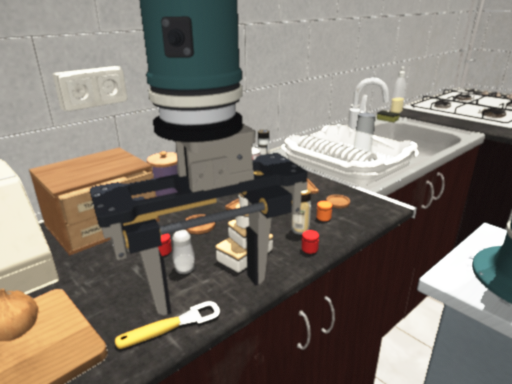

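The side picture shows the stack at about (266,232). Around it are the stands: large round (198,237), oblong (226,195), square (248,166) and small round (290,170). The jar is at (288,195) and the salt at (228,275). The red and orange look-alikes are at (190,273), (310,220) and (292,182). Next I'll take close views from above with the wrist camera.

```bash
cat > h.py <<'E'
from cell import robot, grip, kin, viewer
import cv2, numpy as np
from scipy.spatial.transform import Rotation as Ro
def rot(psi):  # tool x heading psi (rad), pointing down
    c,s=np.cos(psi),np.sin(psi)
    return Ro.from_matrix(np.array([[c,s,0],[s,-c,0],[0,0,-1]])).as_rotvec()
def toworld(at,i): R=np.array(i["R"]);t=np.array(i["t"]);return R.T@(np.array(at)-t)
def ray(uv,i,z):  # pixels -> world on plane z
    R=np.array(i["R"]);t=np.array(i["t"]);K=np.array(i["camera_matrix"])
    uv=np.atleast_2d(uv).astype(float);d=np.c_[uv,np.ones(len(uv))]@np.linalg.inv(K).T@R
    c=-R.T@t;return (c+d*((z-c[2])/d[:,2])[:,None])[:,:2]
def look(tag,names,cam="wrist"):
    i=viewer.camera_info(cam);im=viewer.read_camera(cam)
    cv2.imwrite(f"pics/{tag}.png",im[:,:,::-1])
    out={}
    for n in names:
        p=[(round(d["confidence"],2),toworld(d["at"],i).round(1).tolist()) for d in viewer.pinpoint(n,cam)[:2]]
        m=viewer.silhouettes(n,cam)[:2]
        print(n,p,[(round(d["confidence"],2),int(d["mask"].sum())) for d in m]);out[n]=m
    return i,im,out
E
python3 - <<'E'
from h import *
i=viewer.camera_info("side");print("cab",ray([(100,325),(150,245),(0,260)],i,0).round())
K=np.array(viewer.camera_info("wrist")["camera_matrix"]);print(K)
import pickle
D={}
for tag,p,psi in [("w_stack",(460,330,330),np.pi+.7),("w_stands",(550,110,330),np.pi+.2)]:
    print(tag, kin.ik(p,rot(psi)))
    robot.movep(p,rot(psi)); robot.hold(.2)
    names=["dish_small_round","dish_large_round","dish_square","dish_oblong","stand_large_round","salt"] if tag=="w_stack" else ["stand_small_round","stand_square","stand_oblong","spice_jar"]
    i,im,o=look(tag,names);D[tag]=(i,o)
pickle.dump(D,open("d.pkl","wb"))
print(robot.observe()["t"])
E
```

```text
cab [[ 693.  626.]
 [ 710.  413.]
 [1014.  548.]]
[[341.32601029   0.         252.04522842]
 [  0.         341.32601029 196.70548264]
 [  0.           0.           1.        ]]
w_stack [-6.76108913e-01  2.29276657e-01 -6.38987308e-03  1.67151949e+00
  1.53506330e-03  1.24080139e+00  1.58796733e+00]
dish_small_round [(0.82, [429.9, 351.7, 115.5]), (0.74, [355.6, 242.4, -2.7])] [(0.94, 1023), (0.93, 734)]
dish_large_round [] [(0.69, 685)]
dish_square [] [(0.78, 545)]
dish_oblong [] [(0.79, 1460)]
stand_large_round [(0.78, [611.4, 358.4, -4.0])] [(0.8, 1950)]
salt [(0.58, [489.7, 475.6, 1.2])] [(0.56, 1085), (0.43, 1571)]
w_stands [-0.42350349  0.21454368  0.19835019  1.69482356 -0.04442412  1.23661364
  1.55578955]
stand_small_round [(0.9, [455.0, 15.2, 1.0])] [(0.74, 1679)]
stand_square [(0.73, [587.8, 25.9, -4.1])] [(0.98, 3480)]
stand_oblong [(0.67, [599.3, 184.4, -0.4])] [(0.65, 5448)]
spice_jar [(0.84, [427.1, 195.2, 2.5])] [(0.72, 1639)]
5.6667
```

View pics/w_stack.png

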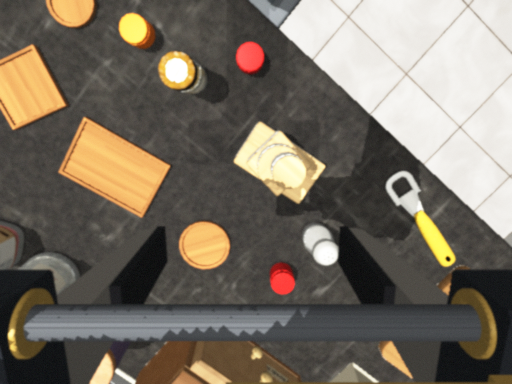

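View pics/w_stands.png

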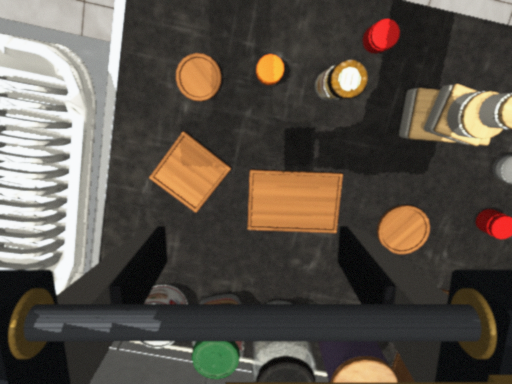

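```bash
python3 - <<'E'
from h import *
import pickle
D=pickle.load(open("d.pkl","rb"))
def rect(tag,n,z,k=0):
    i,o=D[tag];m=o[n][k]["mask"].astype(np.uint8)
    cs=max(cv2.findContours(m,0,cv2.CHAIN_APPROX_NONE)[0],key=cv2.contourArea)
    w=ray(cs[:,0],i,z).astype(np.float32)
    (c,s,a)=cv2.minAreaRect(w);b=cv2.minEnclosingCircle(w)
    print(n,k,"rect",np.round(c,1),np.round(s,1),round(a,1),"circ",np.round(b[0],1),round(b[1],1),"px",cs[:,0].mean(0).round())
for k in(0,1): rect("w_stack","dish_small_round",156 if k==0 else 40,k)
rect("w_stack","dish_large_round",116);rect("w_stack","dish_square",78);rect("w_stack","dish_oblong",40)
rect("w_stack","stand_large_round",10)
for n in ["stand_small_round","stand_square","stand_oblong"]: rect("w_stands",n,10)
E
```

```text
dish_small_round 0 rect [428.4 351.8] [39.  33.8] 86.0 circ [428.3 351.9] 19.9 px [288. 170.]
dish_small_round 1 rect [359.1 242.7] [38.9 32.9] 40.2 circ [359.  242.7] 19.8 px [250.  57.]
dish_large_round 0 rect [435.5 341.3] [50.9 35.2] 15.0 circ [434.1 347.4] 25.8 px [273. 162.]
dish_square 0 rect [433.7 351.9] [61.9 57.7] 85.2 circ [432.5 352. ] 38.9 px [277. 151.]
dish_oblong 0 rect [439.7 323.5] [66.6 38.8] 8.7 circ [439.7 326. ] 36.5 px [253. 149.]
stand_large_round 0 rect [605.7 359.8] [78.7 77. ] 12.6 circ [606.5 359.2] 40.3 px [204. 244.]
stand_small_round 0 rect [453.2  18.1] [60.3 60.6] 36.9 circ [453.2  17.7] 31.1 px [199.  76.]
stand_square 0 rect [586.5  27. ] [86.2 88.5] 63.0 circ [585.9  27.2] 59.3 px [190. 171.]
stand_oblong 0 rect [598.  185.7] [ 93.  135.4] 9.2 circ [597.9 185.3] 79.5 px [294. 200.]
```

The stack views place everything: the small dish lid is at px (288,170) and the square stand at (190,171). The oblong stand is at (294,200), and the rack edge near px x≈115 is well clear. I'll move the small dish now.

```bash
cat >> h.py <<'E'
def pick(xy,zb,psi,N,lift):
    r=rot(psi);grip(1.0)
    robot.movep([*xy,zb+70],r)
    robot.servo_line([*xy,zb+10],feed=100)
    grip(0.0,N);robot.hold(.1)
    s=robot.observe();print("gripped w",round(s["grip_width"]*92,1),"F",s["grip_force"],s["t"])
    robot.servo_line([*xy,zb+20],feed=50)
    robot.servo_line([*xy,lift],feed=150)
    s=robot.observe();print("lifted w",round(s["grip_width"]*92,1),"F",s["grip_force"])
def place(xy,psi,lift,down=16.5):
    robot.servo_line([*xy,lift],feed=200,rotation=rot(psi)); robot.hold(.1)
    robot.servo_line([*xy,45],feed=150)
    robot.servo_line([*xy,down],feed=40)
    s=robot.observe();print("before release",s["tcp_pos"].round(1),"f",np.round(s["contact_force"],1),"w",round(s["grip_width"]*92,1))
    grip(1.0);robot.hold(.1)
    robot.servo_line([*xy,90],feed=120)
    robot.servo_line([*xy,lift],feed=250)
    print("t",robot.observe()["t"])
E
python3 - <<'E'
from h import *
d=np.radians
pick((429,352),116,d(90),20,240)
place((453.5,17.8),d(90),240)
robot.movep((470,300,310),rot(np.pi+.65));robot.hold(.2)
i,im,o=look("w2",["dish_small_round","dish_large_round","dish_square","dish_oblong","stand_large_round"])
for n,z in [("dish_large_round",116),("dish_square",78),("dish_oblong",40)]:
    for k in o[n][:1]:
        cs=max(cv2.findContours(k["mask"].astype(np.uint8),0,cv2.CHAIN_APPROX_NONE)[0],key=cv2.contourArea)
        print(n,cv2.minAreaRect(ray(cs[:,0],i,z).astype(np.float32)))
E
```

```text
gripped w 35.4 F 19.994161727427127 9.5333
lifted w 35.5 F 19.992113236185105
before release [453.6  17.7  16.4] f [ 0.3 -0.6 -1.2] w 35.1
t 17.5167
dish_small_round [(0.94, [452.4, 18.7, 5.2]), (0.94, [359.8, 242.5, -0.3])] [(0.92, 684), (0.81, 1045)]
dish_large_round [(0.61, [437.4, 348.8, 76.7])] [(0.77, 1943), (0.57, 4469)]
dish_square [(0.94, [430.8, 352.2, 38.8])] [(0.64, 795)]
dish_oblong [] [(0.87, 1703)]
stand_large_round [(0.69, [612.1, 355.3, -0.4])] [(0.71, 2004), (0.2, 199)]
dish_large_round ((433.8184509277344, 347.2245788574219), (56.03365707397461, 51.36882400512695), 65.05197143554688)
dish_square ((433.56689453125, 350.6871337890625), (64.3588638305664, 59.55080795288086), 82.83464050292969)
dish_oblong ((439.9054260253906, 323.7848205566406), (66.35186004638672, 44.08298873901367), 8.92062759399414)
```

View pics/w2.png

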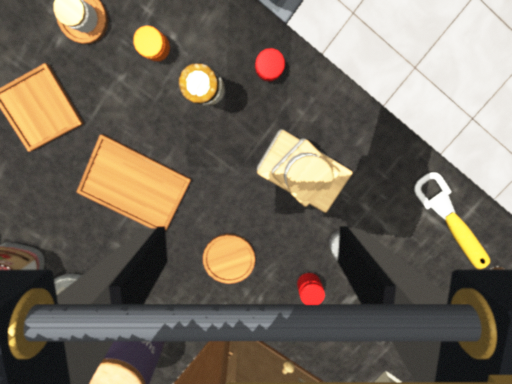

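The small dish sits in its stand at px (75,15), and the network puts it at z≈5. Next is the large round dish, at about (434,348), seen at px (308,170).

```bash
python3 - <<'E'
from h import *
d=np.radians
pick((434.5,348.5),78,d(180),20,200)
place((606.5,359.3),d(180),200)
robot.movep((470,310,290),rot(np.pi+.65));robot.hold(.2)
i,im,o=look("w3",["dish_large_round","dish_square","dish_oblong"])
for n,z in [("dish_square",78),("dish_oblong",40)]:
    for k in o[n][:1]:
        cs=max(cv2.findContours(k["mask"].astype(np.uint8),0,cv2.CHAIN_APPROX_NONE)[0],key=cv2.contourArea)
        print(n,cv2.minAreaRect(ray(cs[:,0],i,z).astype(np.float32)))
j=viewer.camera_info("wrist")
E
```

```text
gripped w 51.2 F 20.000157318427227 22.2333
lifted w 51.0 F 19.999708528630435
before release [606.5 359.3  16.3] f [ 0.2  0.3 -1.6] w 51.1
t 28.7667
dish_large_round [(0.86, [610.1, 359.6, 5.3])] [(0.88, 1340)]
dish_square [(0.65, [432.5, 351.5, 38.9])] [(0.85, 2745)]
dish_oblong [] [(0.94, 1848), (0.21, 4157)]
dish_square ((434.533203125, 350.6772766113281), (62.27029037475586, 57.71540832519531), 82.67628479003906)
dish_oblong ((440.6728210449219, 319.7918701171875), (65.0598373413086, 34.825828552246094), 10.751893997192383)
```

View pics/w3.png

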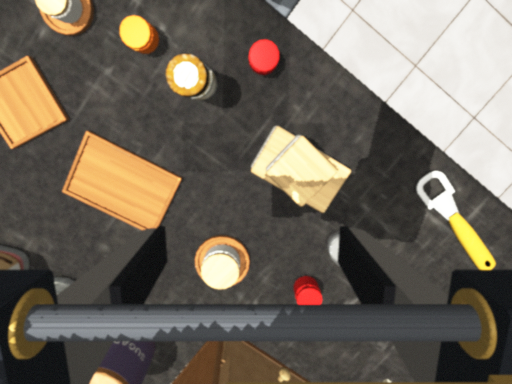

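The large dish is in its stand at px (221,268). The square dish's lid is at px (302,170). Before placing it I'll check clearance to the rack and the jars.

```bash
python3 - <<'E'
from h import *
import pickle
i=pickle.load(open("d.pkl","rb"))["w_stands"][0]
for z in (0,50,100): print(z,ray([(118,100),(95,180),(80,270),(165,288),(215,342)],i,z).round().tolist())
for p,s in [((434,351,50),173.5),((586.3,27,16),153),((586.3,27,16),63),((434,351,50),83.5)]:
    print(s,np.round(kin.ik(p,rot(np.radians(s))),2))
E
```

```text
0 [[507.0, -90.0], [628.0, -112.0], [781.0, -122.0], [785.0, 16.0], [869.0, 113.0]]
50 [[504.0, -72.0], [614.0, -91.0], [751.0, -100.0], [754.0, 24.0], [830.0, 112.0]]
100 [[501.0, -53.0], [599.0, -70.0], [721.0, -78.0], [724.0, 32.0], [791.0, 110.0]]
173.5 [-0.84  0.54  0.12  1.95 -0.1   0.66  0.81]
153 [-0.33  0.64  0.29  1.89 -0.29  0.65  1.24]
63 [-0.49  0.68  0.51  1.91 -0.51  0.69 -0.14]
83.5 [-1.04  0.56  0.39  1.96 -0.33  0.68 -0.56]
```

```bash
python3 - <<'E'
from h import *
d=np.radians
pick((434,351),40,d(83.5),25,190)
place((586.3,27),d(63),190)
robot.movep((480,300,290),rot(np.pi+.5));robot.hold(.2)
i,im,o=look("w4",["dish_square","dish_oblong","stand_oblong"])
for n,z in [("dish_oblong",40),("stand_oblong",10)]:
    for k in o[n][:1]:
        cs=max(cv2.findContours(k["mask"].astype(np.uint8),0,cv2.CHAIN_APPROX_NONE)[0],key=cv2.contourArea)
        print(n,cv2.minAreaRect(ray(cs[:,0],i,z).astype(np.float32)))
E
```

```text
gripped w 60.0 F 25.000570714473724 33.6083
lifted w 59.8 F 24.999700784683228
before release [586.1  26.9  16.3] f [ 0.  -0.3 -1.4] w 59.6
t 41.0333
dish_square [(0.56, [583.3, 23.6, 3.3])] [(0.98, 2832), (0.52, 4532)]
dish_oblong [(0.95, [439.0, 357.8, -0.9])] [(0.85, 4697)]
stand_oblong [(0.92, [599.4, 183.7, -0.7]), (0.58, [428.2, 194.4, 1.0])] [(0.95, 6355)]
dish_oblong ((436.1866149902344, 358.1190185546875), (65.6612548828125, 111.53926849365234), 6.924520015716553)
stand_oblong ((597.7103271484375, 186.05245971679688), (94.83174133300781, 137.56175231933594), 9.121993064880371)
```

View pics/w4.png

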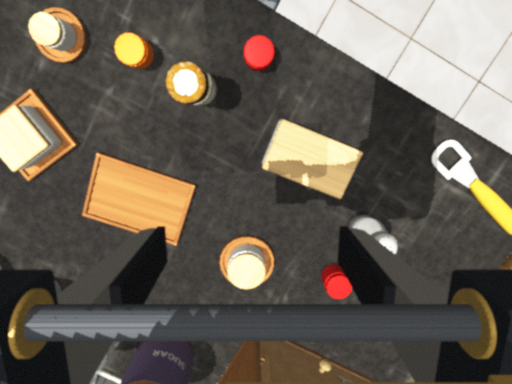

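The square dish is in its stand at px (32,135). The oblong dish is fully visible at px (312,158), so I'll take it last.

```bash
python3 - <<'E'
from h import *
d=np.radians
pick((436.5,358),0,d(97.2),40,180)
place((598,186),d(99.2),180)
robot.movep((500,190,310),rot(np.pi+.35));robot.hold(.2)
i,im,o=look("w5",["dish_small_round","dish_large_round","dish_square","dish_oblong","spice_jar","salt"])
E
```

```text
gripped w 65.9 F 39.99288260936737 46.3667
lifted w 65.6 F 39.99171316623688
before release [597.4 185.8  16.5] f [-3.6 -1.4  3.7] w 66.0
t 53.2083
dish_small_round [(0.91, [428.0, 107.9, -3.6]), (0.58, [450.5, 19.6, 7.2])] [(0.86, 644), (0.83, 399)]
dish_large_round [(0.55, [608.3, 360.4, 6.0])] [(0.64, 935)]
dish_square [(0.95, [586.7, 25.5, 5.6])] [(0.82, 2432)]
dish_oblong [(0.78, [594.8, 184.7, 5.5])] [(0.63, 4165)]
spice_jar [(0.56, [429.4, 194.0, 2.6])] [(0.7, 1159)]
salt [(0.61, [491.0, 477.1, 2.3])] [(0.61, 1639)]
```

View pics/w5.png

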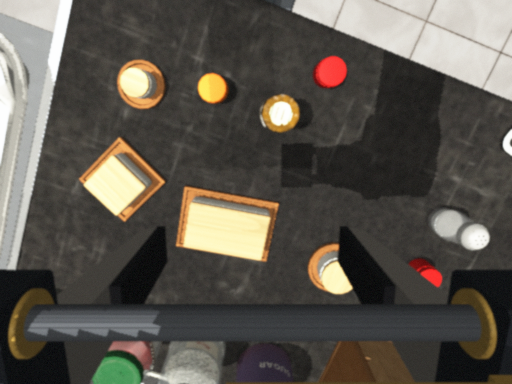

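All four dishes look seated: px (138,82), (117,182), (228,225) and (335,272). The oblong touched something slightly at release, so I'll check it up close.

```bash
python3 - <<'E'
from h import *
robot.movep((530,186,230),rot(np.radians(189)));robot.hold(.2)
i,im,o=look("w6",["dish_oblong","stand_oblong"])
for n,z in [("dish_oblong",46),("stand_oblong",10)]:
    for k in o[n][:1]:
        cs=max(cv2.findContours(k["mask"].astype(np.uint8),0,cv2.CHAIN_APPROX_NONE)[0],key=cv2.contourArea)
        print(n,cv2.minAreaRect(ray(cs[:,0],i,z).astype(np.float32)))
E
```

```text
dish_oblong [(0.73, [593.8, 185.4, 8.3])] [(0.57, 6069)]
stand_oblong [] [(0.67, 2103)]
dish_oblong ((590.5633544921875, 186.6812286376953), (73.85025024414062, 108.37964630126953), 9.009453773498535)
stand_oblong ((596.6986694335938, 185.71920776367188), (93.14568328857422, 136.70220947265625), 10.25248908996582)
```

View pics/w6.png

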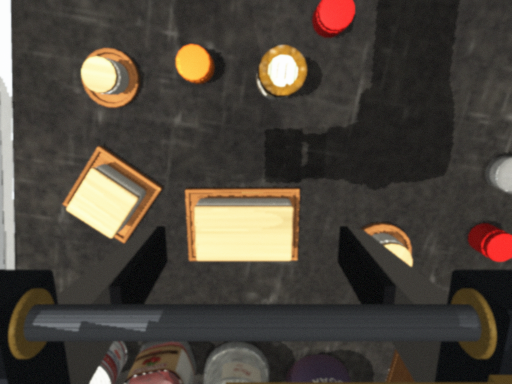

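```bash
python3 - <<'E'
from h import *
i=viewer.camera_info("wrist");R=np.array(i["R"]);t=np.array(i["t"]);K=np.array(i["camera_matrix"])
im=cv2.imread("pics/w6.png").copy()
big=cv2.resize(im[170:280,170:320],None,fx=5,fy=5,interpolation=cv2.INTER_CUBIC)
a=np.radians(9.1);A=np.array([[np.cos(a),-np.sin(a)],[np.sin(a),np.cos(a)]])
def draw(c,w,l,z,col):
    P=np.c_[np.array([(-w,-l),(w,-l),(w,l),(-w,l)])/2@A.T+c,np.full(4,z)]
    q=(P@R.T+t)@K.T;q=q[:,:2]/q[:,2:];print(z,q.round(1).tolist())
    cv2.polylines(big,[((q-[170,170]+.5)*5).astype(int)],True,col,1)
draw((597.5,185.8),92,136,10,(0,255,0));draw((597.5,185.8),66,110,46,(255,0,0));draw((597.5,185.8),66,110,6,(0,0,255))
cv2.imwrite("pics/z6.png",big)
E
```

```text
10 [[185.3, 188.7], [189.0, 260.8], [298.3, 260.5], [300.9, 188.5]]
46 [[191.6, 207.9], [194.3, 263.9], [291.4, 263.7], [293.1, 207.7]]
6 [[197.3, 198.5], [199.5, 249.7], [287.8, 249.6], [289.2, 198.3]]
```

View pics/z6.png

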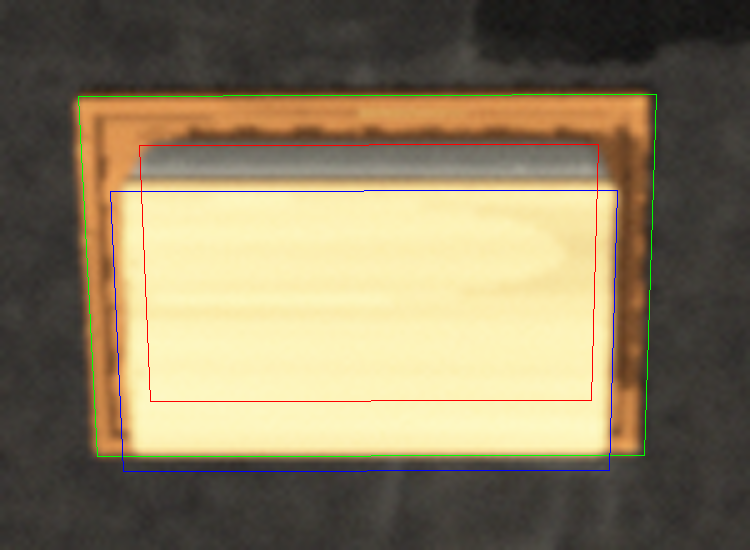

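The overlay shows the oblong dish flat inside the rim, about 3 mm off centre: its front bottom edge (crop row 140) and lid edges (rows 180 and 455) match a level pose. I'm handing in.

```bash
python3 - <<'E'
from cell import robot
print(robot.job_done(), robot.observe()["t"])
E
```

```text
the job is handed in; nothing more can be done
the job is handed in; nothing more can be done
```

All four dishes look flat inside the rims of their own stands in the last pictures, the spice jar and salt shaker read within a few mm of their starting spots, and I handed the job in at about 54 s on the robot's clock (limit 96 s); no verdict came back.

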